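# Clamp the notebook in the ratchet book press

### The arm

A 6-joint arm with a two-finger parallel gripper is mounted at the origin on the work surface; the furniture and walls round the work are solid. World frame = base frame: x ahead of the robot, y to its left, z up, the work surface at z = 0. Lengths are in m, angles in degrees, forces in N, time in s.
With the tool pointing down it reaches from about 0.25 to 0.725 m from the base axis. Payload 9.7 kg.
Tool frame: the origin (TCP) lies on the centre line of the jaws, within the pads' length; the fingertips stand bot.nose_length ahead of it and the grasp point (between the pads) lies 11 mm behind it (bot.nose_length is the distance from the TCP to the fingertips, in m); z points along the fingers, y is the line along which they close (so a half turn about z gives the same grasp; the last joint's range is limited). The gripper opens to 85 mm and grips with 20 to 120 N. Pads are 22 mm wide; open, the fingers measure 114 mm over their backs; the gripper's body (76 mm by 85 mm) begins 54 mm behind the grasp point. The pads swing forward as they close: fully open they stand 13 mm farther back than shut.
Start: joints at [65.26, 4.979, 10.078, 95.1, 0, 90], TCP at [0.23, 0.5, 0.239] pointing down, gripper open.
Joint ranges: [-179.16, 179.16], [-48.56, 103.87], [-65.8, 70.77], [-126.05, 130.52], [-82.76, 87.17], [-180, 180]. Speed limits (degrees/s): [127.2, 127.2, 147.25, 180, 180, 180].

### API

Orientations are given as [roll, pitch, yaw] about the fixed x, y, z axes, in that order (R = Rz(yaw) Ry(pitch) Rx(roll)).
In Python, from workcell import bot gives the robot as it stands. The module is installed in compiled form; this text tells all that it offers.
- The arm moves only by the shell command python3 -m inch 'ROWS' [OPENING] [FORCE]. ROWS is JSON, a list of rows, each a list of 4 numbers: the shift along the world's x, y, z in cm, then the turn about the world's z in degrees. A call has exactly 8 rows; each row is the pose to reach, as a shift and turn from the pose commanded when the call began; what a row does not reach only later rows make up. A row lasts 1/8 s, in which the tool goes at most 62.5 mm and 10.7 degrees, less where a joint would pass 70% of its speed; a pose out of reach is approached as far as the arm can. A call with a gripper value outside its range is refused whole. OPENING is the finger opening in cm, from 0 to 8.54, set as the call begins (- or left out, the last holds). The fingers move at their own pace and stop on an object; FORCE is the grip in N (left out, the last holds). Time passes only in rows, so rows that repeat a pose let the fingers close, or fill a call up. It gives the time, the measured TCP pose, the force, the opening and the grip force at its end, in the units of the state.
- bot.get_obs(): the state, without advancing time (a new reading comes with each control period).
- bot.camera(name): name is "scene" or "top" or "wrist"; returns a dict with "img" (400x640x3 uint8, red, green, blue), "fovy" (degrees; the focal length in pixels is half the picture's height over the tangent of half this angle, whatever the lens; pixels are square), "cx", "cy" (the principal point, pixels), "dist" ([k1, k2, p1, p2, k3] as OpenCV has them; the pictures are not rectified), "R" (3x3) and "t" (3): a world point X has camera coordinates R X + t; the wrist camera has in their place "mount" (4x4, takes a point from camera to tool coordinates, whose origin is the TCP and whose axes are the flange's). Camera axes: x right, y down, z forward; pixel columns grow to the right and rows downward; lengths in m; the calibration is good to about 2 mm. A picture is of the moment at which its call begins: read the wrist's pose just before it. There is no depth.
- bot.job_done(): hands the job in; it is judged then, once.
Trained networks look in a picture, given as the dict that the camera call returned (one of the last four; its "shot" number tells which), for a name from the list of things; names that differ only in an ending like _2 or _b are one class to them, and where a whole thing is asked for, a point or a joint stands for the part that bears it (a point fixed in the world has none). Each returns a list of dicts, best first, with "score" (0 to 1); they miss things now and then, are a little off and sometimes report something else, mostly with a low value. They report only what shows in the picture. A call takes as long as a camera call. They do not tell look-alikes from the thing itself.
- bot.find_in(thing, picture): "point" ([column, row] in pixels, amid what is visible of it).
- bot.landmark_of(thing, picture): "point" ([column, row] in pixels: a listed point, or the origin of a listed thing).
The state is a dict: "time": time; "q": joint angles; "qd": joint speeds; "joint_efforts": joint torques, N m; "ee_pos": TCP position; "tcp_rot": TCP orientation; "wrist_force": force on the tool from outside, world axes, zero at the start; "torque": the same for the moment, N m; "opening": finger opening in m; "grasp_force": force on a finger pad.
Only numpy, scipy, OpenCV 4.12 (cv2) and the standard library are available. Lean on these libraries where they do the work, as an engineer would, in place of code of your own. Each camera call takes 0.05 s, during which the arm holds its last target. There are 200 camera calls.

### The job

The spine of the small leather notebook has just been glued. Take the notebook from the slanted rest, stand it upright, spine up, in the slot of the green book press, and let go of it. Then tighten the press by swinging its red-handled ratchet wrench back and forth until the jaws hold the notebook firmly, let go of the wrench, and leave the other things on the desk where they are.

Things in the scene. Friction and masses are not known exactly. Their poses are not given: they have to be found in the camera images.
- notebook_center (a point): Centre of the loose dark-red gilt leather notebook, 155x113x17 mm, 0.16 kg (solid part 150x100x16 mm about this point). Axes: x along the long edge, y along the short edge towards the spine, z through the thickness. It starts leaning 30 deg from vertical, spine up, standing on a long edge; the upper 50 mm is free on both faces, to be pinched with the tool tilted 30 deg along it.
- book_rest: Fixed wooden rest. Origin: on the desk, under the foot of its leaning board (110 mm wide). The board leans 30 deg from vertical, its top towards the rest's own -x; the notebook lies on the +x face, on a ledge with a 6 mm brass lip. The board reaches only 48 mm up the notebook's 100 mm.
- press: Fixed green book press, base 175x200 mm. Origin: on the desk under the slot; x from the wrench side to the fixed jaw, y along the slot, z up. Slot floor 15 mm above the desk; length 183 mm between end stops (25 mm high), centred at y=0. Fixed jaw face at x=+20 mm, moving jaw face at x=-10 mm plus joint press_jaw. The pale wooden jaws are 150 mm wide, tops 67 mm above the desk.
- press_slot (a point): Point on the slot's floor half-way between the jaws when fully open (press x = 5 mm, 15 mm above the desk).
- press_jaw (a joint): Travel of the moving jaw towards the fixed one (m); 0 = fully open. Slot width = 30 mm minus this. Starts at 0 to 5 mm; about 14 mm when the notebook is gripped. Driven only by the ratchet, 7 mm per rad of forward turn; it cannot be pushed by hand.
- press_spindle (a point): Point on the wrench's upright turning axis at the height of the wrench (64 mm above the desk).
- wrench (a joint): Angle of the ratchet wrench (rad), growing clockwise seen from above. Clockwise strokes shut the jaw; return strokes slip freely. Stops at -0.55 and +0.55, so several strokes are needed; up to 0.26 rad of each may be lost until the pawl catches. It stays where left, give or take a tooth (0.26 rad). Driving takes about 2 N at the handle; once the notebook is held firmly it clicks over at 4 to 7 N.
- wrench_grip (a point): Middle of the wrench's red handle, 127 mm from the spindle, 64 mm above the desk. x points outward along the handle, away from the spindle, z up. The handle is level, 88 mm long, 17 mm wide, 19 mm high, with free space under it.
- ink_bottle_center (a point): Blue ink bottle with black cap, 55 x 55 x 68 mm, a loose bystander (its middle).
- wax_seal_center (a point): Brass wax seal, 28 mm wide, 70 mm high, standing, a loose bystander (its middle).
- eraser_center (a point): Eraser in a blue paper sleeve, 45 x 21 x 12 mm, a loose bystander (its middle).
- ball_pen_center (a point): Steel ball pen, 139 mm long, 12 mm thick, a loose bystander (its middle).
- usb_stick_center (a point): Black memory stick, 50 x 18 x 8 mm, a loose bystander (its middle).
- letter_box: Fixed wooden letter box between the rest and the press, an obstacle: 206x261 mm (x, y) and about 130 mm high, its lid standing open at the back (far side from the robot) to about 0.31 m above the desk. Origin: middle of its underside, on the desk.
Things that resemble listed ones, but are neither listed nor needed, are in the scene too. What is shaped like the part that bears notebook_center but purple is not meant.

How it is judged (in metres and radians):
On the way, in this order (a step that is already met when the one before it is completed fails the run):
1. the notebook stands spine up in the slot of the press and is let go (x of notebook_center in the frame of press between -0.012 and 0.022 m and y of notebook_center in the frame of press between -0.02 and 0.02 m and z of notebook_center in the frame of press between 0.055 and 0.072 m and angle between notebook_center's own y axis and vertical below 0.4 rad and contact force between the fingers and notebook below 0.2 N), for 0.2 s.
2. the ratchet has driven the moving jaw against the notebook (x of notebook_center in the frame of press between -0.012 and 0.022 m and y of notebook_center in the frame of press between -0.02 and 0.02 m and z of notebook_center in the frame of press between 0.055 and 0.072 m and angle between notebook_center's own y axis and vertical below 0.15 rad and contact force between press_jaw and notebook above 6 N), for 0.2 s.
At the end, for the whole second after the job is handed in: The notebook stands spine up in the slot (within 6 degrees of upright, within 20 mm of the slot's middle lengthwise, on the slot's floor), at rest, and the moving jaw presses on it with more than 6 N (x of notebook_center in the frame of press between -0.012 and 0.022 m and y of notebook_center in the frame of press between -0.02 and 0.02 m and z of notebook_center in the frame of press between 0.055 and 0.072 m and angle between notebook_center's own y axis and vertical below 0.1 rad and contact force between press_jaw and notebook above 6 N and linear speed of notebook below 0.02 m/s); the robot touches nothing.
It fails at once if the ink bottle is moved by more than 30 mm (distance of ink_bottle_center from where it was at the start of the episode above 0.03 m).
It fails at once if the wax seal is moved by more than 30 mm (distance of wax_seal_center from where it was at the start of the episode above 0.03 m).
It fails at once if the eraser is moved by more than 30 mm (distance of eraser_center from where it was at the start of the episode above 0.03 m).
It fails at once if the ball pen is moved by more than 30 mm (distance of ball_pen_center from where it was at the start of the episode above 0.03 m).
It fails at once if the memory stick is moved by more than 30 mm (distance of usb_stick_center from where it was at the start of the episode above 0.03 m).
It also fails if it takes over 72 s, if anything falls off the work surface, if the arm or the gripper's body presses on something with over 40 N, if the wrist force passes 120 N, or if a joint passes its speed limit or range.

## Working session

There is one attempt and no reset: what is moved stays moved. The work goes in short steps, Python scripts to look and compute and a shell command to move; the robot and the scene stay as the last step left them, time stands still between calls to the robot, and variables do not carry over. Pictures are saved under pics/ and viewed, at most 10 in all, crops included, and the job is handed in when it is done.

```bash
mkdir -p pics
cat > h.py <<'E'
import numpy as np, cv2, json
from scipy.spatial.transform import Rotation as Ro
from workcell import bot
def shot(n):
    o=bot.get_obs(); c=bot.camera(n)
    if 'mount' in c:
        T=np.eye(4); T[:3,:3]=rot(o); T[:3,3]=o['ee_pos']
        W=T@np.array(c['mount']); c['R']=W[:3,:3].T; c['t']=-c['R']@W[:3,3]
    return c
def rot(o):
    r=np.array(o['tcp_rot'],float)
    return r if r.shape==(3,3) else Ro.from_euler('xyz',r,degrees=True).as_matrix()
def K(c):
    f=200/np.tan(np.radians(c['fovy'])/2); return np.array([[f,0,c['cx']],[0,f,c['cy']],[0,0,1.]])
def ray(c,p):
    u=cv2.undistortPoints(np.array([[p]],float),K(c),np.array(c['dist'],float))[0,0]
    R=np.array(c['R']); d=R.T@np.array([u[0],u[1],1.]); return -R.T@np.array(c['t']),d/np.linalg.norm(d)
def onz(c,p,z):
    o,d=ray(c,p); return o+d*(z-o[2])/d[2]
def tri(L):
    A=np.zeros((3,3));b=np.zeros(3);P=[]
    for c,p in L:
        o,d=ray(c,p);M=np.eye(3)-np.outer(d,d);A+=M;b+=M@o
    X=np.linalg.solve(A,b); return X,[float(np.linalg.norm((np.eye(3)-np.outer(d,d))@(X-o))) for o,d in (ray(c,p) for c,p in L)]
def proj(c,X):
    return cv2.projectPoints(np.array(X,float).reshape(-1,3),np.array(c['R'],float),np.array(c['t'],float),K(c),np.array(c['dist'],float))[0].reshape(-1,2)
def save(c,f,crop=None,s=1):
    im=c['img'][...,::-1]
    if crop: im=im[crop[1]:crop[3],crop[0]:crop[2]]
    cv2.imwrite('pics/'+f,cv2.resize(im,None,fx=s,fy=s,interpolation=cv2.INTER_CUBIC))
E
cat > a.py <<'E'
from h import *
print(bot.get_obs(),bot.nose_length)
S=shot('scene');T=shot('top');save(S,'s0.png',s=1.25);save(T,'t0.png',s=1.25)
names='notebook_center book_rest press press_slot press_spindle wrench_grip letter_box ink_bottle_center wax_seal_center eraser_center ball_pen_center usb_stick_center'.split()
for n in names:
    r=[[(np.round(d['point'],1).tolist(),round(d['score'],2)) for d in bot.landmark_of(n,c)[:3]] for c in (S,T)]
    x=''
    if r[0] and r[1]:
        x,e=tri([(S,r[0][0][0]),(T,r[1][0][0])]); x=np.round(x,4),np.round(e,4)
    print(n,r,x)
for c in(S,T): print(-np.array(c['R']).T@c['t'])
E
python3 a.py
```

```text
{'time': 0.0, 'q': array([ 6.52600133e+01,  5.01127795e+00,  1.00355527e+01,  9.50987029e+01,
       -5.08038521e-04,  8.99983813e+01]), 'qd': array([ 0.07879836, -0.02010403, -0.00097057,  0.01296836, -0.08152674,
       -0.06532771]), 'joint_efforts': array([ 4.59124367e-04, -5.20381987e+01,  4.64809656e+01,  1.63449801e-02,
        1.15041785e-04,  2.28978841e-06]), 'ee_pos': array([0.2300917 , 0.49933111, 0.23859119]), 'tcp_rot': array([-1.79925572e+02,  5.05935321e-04,  1.55261633e+02]), 'wrist_force': array([0.52479247, 0.09598455, 0.29047533]), 'torque': array([ 0.03634322, -0.00658996,  0.0164329 ]), 'grasp_force': 0.0, 'opening': 0.08523052633781243} 0.008
notebook_center [[([469.8, 226.0], 0.83)], [([397.7, 217.5], 0.89), ([444.3, 166.0], 0.85)]] (array([ 0.4644, -0.4469,  0.1033]), array([0.087, 0.087]))
book_rest [[([399.7, 243.4], 0.66), ([358.9, 191.7], 0.28)], [([396.7, 213.0], 0.96)]] (array([ 0.4727, -0.3745,  0.0148]), array([0.0019, 0.0019]))
press [[([230.4, 180.1], 0.77)], [([210.7, 175.4], 0.85)]] (array([5.888e-01, 2.705e-01, 3.000e-04]), array([0.0052, 0.0052]
[... 356 characters left out ...]
, []] 
ink_bottle_center [[([372.4, 203.8], 0.54)], [([357.5, 169.7], 0.57), ([207.5, 169.2], 0.46)]] (array([ 0.6184, -0.2439,  0.0215]), array([0.0057, 0.0057]))
wax_seal_center [[([360.3, 193.6], 0.65)], []] 
eraser_center [[([319.2, 249.4], 0.66)], [([338.7, 243.5], 0.55)]] (array([ 0.3678, -0.1832,  0.0038]), array([0.0046, 0.0046]))
ball_pen_center [[([248.3, 225.2], 0.42)], [([272.7, 239.4], 0.51)]] (array([0.3755, 0.0451, 0.0079]), array([0.0003, 0.0003]))
usb_stick_center [[([288.8, 234.9], 0.42)], [([268.9, 239.3], 0.57), ([309.4, 230.5], 0.54)]] (array([ 0.4035,  0.0027, -0.024 ]), array([0.0655, 0.0655]))
[-0.30584986 -0.52077428  0.62144253]
[ 0.41826729 -0.12573107  1.29985701]
```

View pics/s0.png

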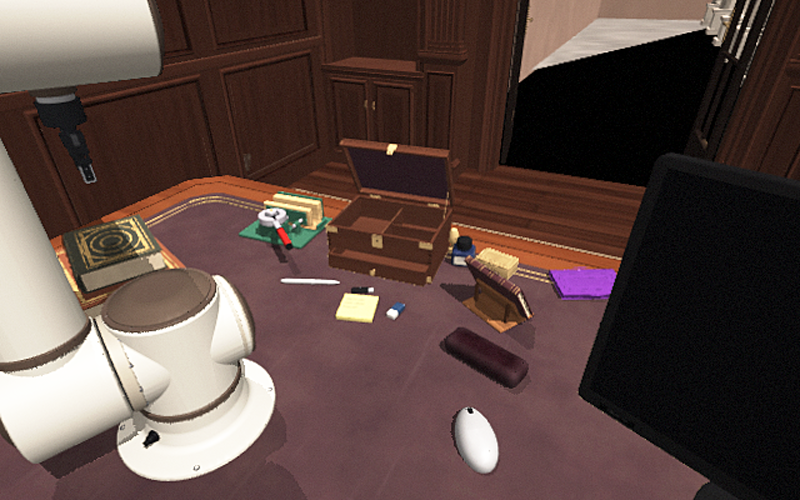

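View pics/t0.png

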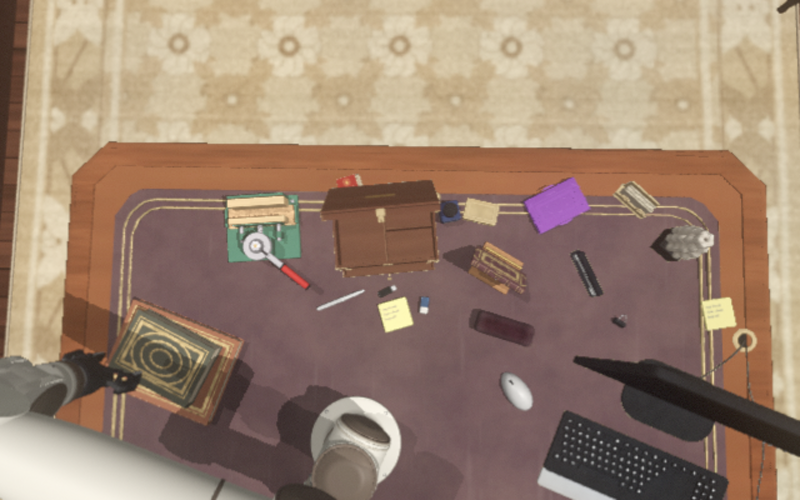

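```bash
python3 -m inch '[[4,-4,4,-10],[8,-8,8,-20],[12,-13,12,-30],[16,-18,16,-40],[20,-23,16,-50],[20,-25,16,-60],[20,-25,16,-65],[20,-25,16,-65]]'
cat > b.py <<'E'
from h import *
import sys,pickle
f=sys.argv[1]; names=sys.argv[2:]
o=bot.get_obs();print(o['ee_pos'],o['tcp_rot'])
W=shot('wrist'); save(W,f+'.png',s=1.25); pickle.dump(W,open(f+'.pkl','wb'))
print('cam',-W['R'].T@W['t'])
for n in names:
    print(n,[(np.round(d['point'],1).tolist(),round(d['score'],2)) for d in bot.landmark_of(n,W)[:3]])
E
python3 b.py w1 press press_slot press_spindle wrench_grip letter_box
```

```text
time: 2.3
ee_pos: [0.4305, 0.249, 0.3994]
tcp_rot: [180.0, -0.0, 90.2]
wrist_force: [-0.2, -0.0, -0.2]
opening: 0.0853
grasp_force: 0.0
[0.43048541 0.24901556 0.3993949 ] [ 1.79988573e+02 -1.24384146e-02  9.02222403e+01]
cam [0.42989846 0.32879437 0.53473868]
press []
press_slot [([444.4, 130.4], 0.68)]
press_spindle [([385.5, 140.2], 0.96)]
wrench_grip [([330.5, 210.4], 0.59)]
letter_box []
```

View pics/w1.png

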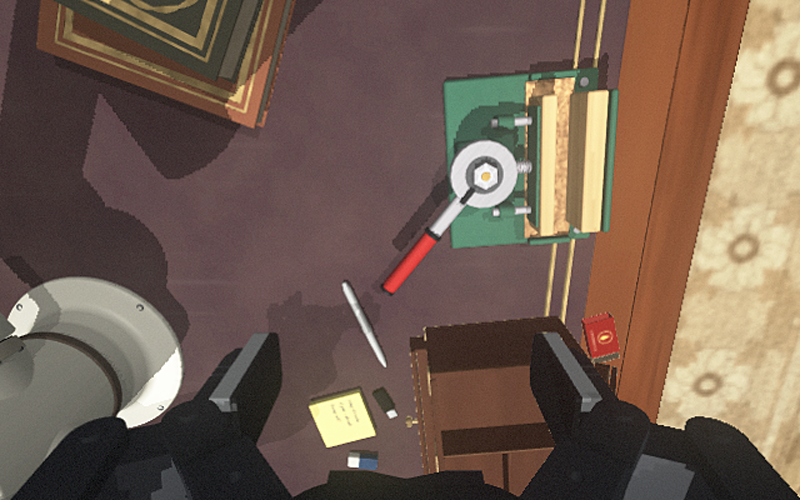

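Run:
```python
from h import *
import pickle
W=pickle.load(open('w1.pkl','rb')); save(W,'w1c.png',(330,45,510,215),3.5)
for n,p,z in [('slot',(444.4,130.4),.015),('spin',(385.5,140.2),.064),('grip',(330.5,210.4),.064)]: print(n,onz(W,p,z))
```

```text
slot [0.60838776 0.27068253 0.015     ]
spin [0.51343439 0.26277949 0.064     ]
grip [0.4400907  0.16170192 0.064     ]
```

View pics/w1c.png

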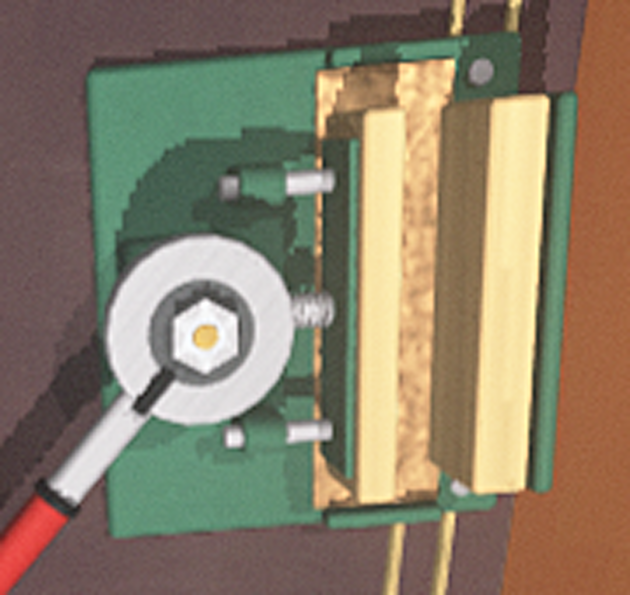

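Run:
```python
from h import *
import pickle
W=pickle.load(open('w1.pkl','rb'))
f=lambda x,y,z=.067: onz(W,(x/3.5+330-.5+.14,y/3.5+45-.5+.14),z)
a,b,c,d=f(492,97),f(473,490),f(405,108),f(395,500)
print(a,b,c,d)
u=a-b; yaw=np.degrees(np.arctan2(u[1],u[0]))-90; u2=c-d; print('yaw',yaw,np.degrees(np.arctan2(u2[1],u2[0]))-90,np.linalg.norm(u),np.linalg.norm(u2))
t=np.radians(yaw); ex=np.array([np.cos(t),np.sin(t),0]); ey=np.array([-ex[1],ex[0],0])
mid=((a+b)/2+(c+d)/2)/2; print('slot width',((a+b)/2-(c+d)/2)@ex)
m=(a+b)/2; o=m-.02*ex; print('origin',o)
for n,p in [('spin',(.5134,.2628,0)),('grip',(.44,.1617,0))]:
    v=np.array(p)-o; print(n,v@ex,v@ey)
g=np.array([.44,.1617])-np.array([.5134,.2628]); print('wrench dir',np.degrees(np.arctan2(g[1],g[0])),np.linalg.norm(g))
for z,pts in ((.015,[(318,68),(455,58),(318,505),(330,512)]),(0,[(90,70),(110,535)])):
  for p in pts: v=f(*p,z)-o; print(z,p,v@ex,v@ey)
```

```text
[0.6149477  0.34899016 0.067     ] [0.62742255 0.20186288 0.067     ] [0.58395032 0.34515781 0.067     ] [0.59675843 0.19757774 0.067     ]
yaw 4.846490523204295 4.960129802874079 0.14765520785652442 0.14813481678826892
slot width 0.031063429848488602
origin [0.60125663 0.27373679 0.067     ]
spin -0.08846652254647047 -0.0034750011456907335
grip -0.1701456639653838 -0.0980122311509598
wrench dir -125.98016919916255 0.12493506313281308
0.015 (318, 68) -0.029028476575825666 0.09088965572749728
0.015 (455, 58) 0.025268230077902867 0.09017738852675358
0.015 (318, 505) -0.02779782496479624 -0.09119226690796076
0.015 (330, 512) -0.022437702178070507 -0.09488449245706952
0 (90, 70) -0.11846782967462831 0.09829127610893397
0 (110, 535) -0.11960427761111936 -0.10261955338854355
```

```bash
python3 -m inch '[[0,-6,0,-5],[0,-12,0,-10],[0,-18,0,-15],[0,-24,0,-20],[-1,-30,0,-25],[-2,-36,0,-30],[-3,-42,0,-30],[-3,-43,0,-30]]'; python3 b.py w2 notebook_center book_rest letter_box ink_bottle_center wax_seal_center
```

```text
time: 3.6
ee_pos: [0.3994, -0.1831, 0.399]
tcp_rot: [-180.0, 0.0, 60.1]
wrist_force: [0.9, 1.0, 0.5]
opening: 0.0852
grasp_force: 0.0
[ 0.39939486 -0.18314471  0.39898304] [-1.79977383e+02  2.71528746e-02  6.00672303e+01]
cam [ 0.43892876 -0.11392183  0.5342718 ]
notebook_center [([554.2, 250.1], 0.91), ([426.3, 231.8], 0.61)]
book_rest [([419.7, 219.0], 0.96), ([426.9, 232.9], 0.59)]
letter_box []
ink_bottle_center [([480.7, 101.3], 0.9), ([223.9, 0.0], 0.17)]
wax_seal_center [([496.9, 61.2], 0.63)]
```

View pics/w2.png

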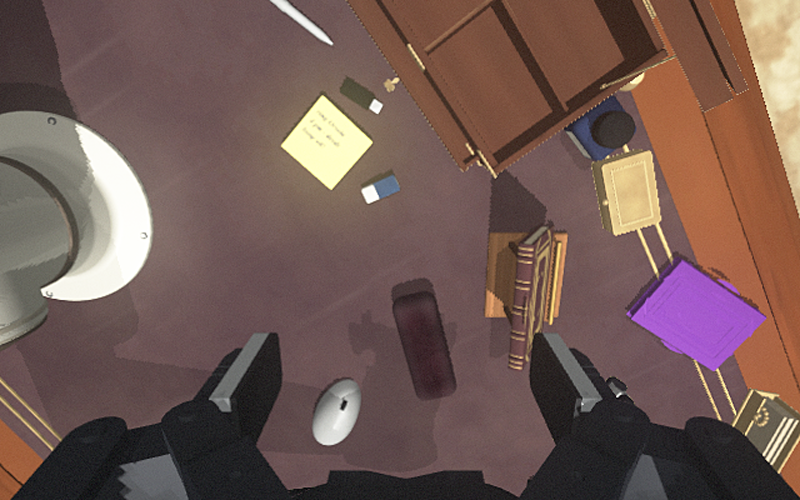

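Run:
```python
from h import *
import pickle
S=shot('scene'); pickle.dump(S,open('S.pkl','wb'))
W=pickle.load(open('w2.pkl','rb'))
a=cv2.resize(W['img'][165:305,375:475,::-1],None,fx=4,fy=4,interpolation=cv2.INTER_CUBIC)
b=cv2.resize(S['img'][195:275,360:440,::-1],None,fx=5,fy=5,interpolation=cv2.INTER_CUBIC)
im=np.zeros((560,800,3),np.uint8); im[:560,:400]=a; im[:400,400:]=b
cv2.imwrite('pics/c2.png',im)
for c,n in((S,'S'),):
  for k in('notebook_center','book_rest'): print(n,k,[(np.round(d['point'],1).tolist(),round(d['score'],2)) for d in bot.landmark_of(k,c)[:3]])
```

```text
S notebook_center [([472.1, 224.4], 0.97), ([400.6, 227.5], 0.7)]
S book_rest [([401.4, 243.0], 0.82), ([288.1, 234.1], 0.6)]
```

View pics/c2.png

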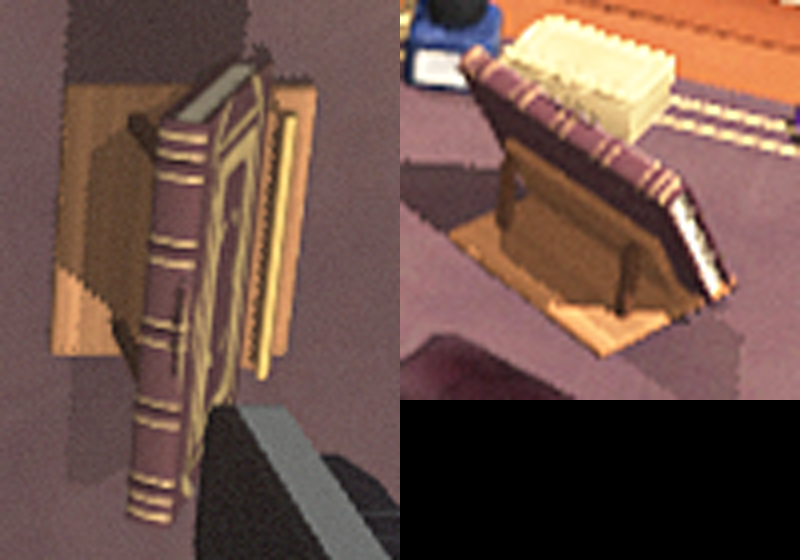

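Run:
```python
from h import *
import pickle
W=pickle.load(open('w2.pkl','rb'));S=pickle.load(open('S.pkl','rb'))
w=lambda x,y:(W,(x/4+375-.375,y/4+165-.375)); s=lambda x,y:(S,((x-400)/5+360-.4,y/5+195-.4))
a,ea=tri([w(184,125),s(474,62)]); b,eb=tri([w(150,517),s(672,187)])
print(a,ea,b,eb,np.linalg.norm(a-b)); u=a-b; print('dir',np.degrees(np.arctan2(u[1],u[0])))
l1,l2=onz(*w(290,115),.012),onz(*w(262,378),.012); v=l1-l2; print('lip',l1,l2,np.linalg.norm(v),np.degrees(np.arctan2(v[1],v[0])))
print('nb', tri([(W,(426.3,231.8)),(S,(400.6,227.5))]),'rest',tri([(W,(419.7,219)),(S,(401.4,243.))]))
o=bot.get_obs();print(o['ee_pos'])
```

```text
[ 0.48234269 -0.29416426  0.10198812] [0.0018058408231738908, 0.0018058408231739595] [ 0.40914321 -0.41679918  0.10854278] [0.0008197582986823554, 0.0008197582986824576] 0.14297010198842083
dir 59.16747223484662
lip [ 0.52813879 -0.34661384  0.012     ] [ 0.47155746 -0.44690038  0.012     ] 0.11514702727006039 60.56845543710724
nb (array([ 0.47169009, -0.36849085,  0.06334623]), [0.005513458641160662, 0.005513458641160666]) rest (array([ 0.47636131, -0.37319495,  0.00968692]), [0.007796000679761838, 0.007796000679761944])
[ 0.40044886 -0.17947886  0.39942877]
```

```bash
python3 -m inch '[[2,-5,-2,0],[4,-10,-6,0],[6,-15,-10,0],[6.8,-18.8,-14,0],[6.8,-18.8,-17,0],[6.8,-18.8,-17,0],[6.8,-18.8,-17,0],[6.8,-18.8,-17,0]]' 8.5 25
python3 - <<'E'
from h import *
import pickle
o=bot.get_obs();print(o['ee_pos'],o['tcp_rot'])
W=shot('wrist'); pickle.dump(W,open('w3.pkl','wb'))
n=np.array([.866,-.5,0]);l=np.array([.5,.866,0]);z=np.array([0,0,1.]);Sc=np.array([.446,-.355,.105])
yb=-.5*n+.866*z;t=.866*n+.5*z
for k in (-75,75):
  for m in (-8,8): print(k,m,proj(W,Sc+k/1000*l+m/1000*t))
  print('bottom',proj(W,Sc+k/1000*l+.008*t-.1*yb))
print('tips',proj(W,o['ee_pos']+n*.0425+[0,0,-.0]),proj(W,o['ee_pos']-n*.0425))
save(W,'w3.png',s=1.25)
E
```

```text
time: 5.05
ee_pos: [0.4688, -0.3683, 0.2316]
tcp_rot: [179.8, 0.0, 60.3]
wrist_force: [-0.9, 0.4, -0.4]
opening: 0.0849
grasp_force: 0.0
[ 0.46880634 -0.36826157  0.2316292 ] [1.79812246e+02 2.84397457e-02 6.03071543e+01]
-75 -8 [[285.12514017 275.36895193]]
-75 8 [[300.51741051 280.2884132 ]]
bottom [[351.53885875 238.3771354 ]]
75 -8 [[279.25882869  94.63988038]]
75 8 [[297.37965424  94.97097755]]
bottom [[356.41185178  93.64102476]]
tips [[420.6627528  278.02427851]] [[228.69054162 277.26702515]]
```

View pics/w3.png

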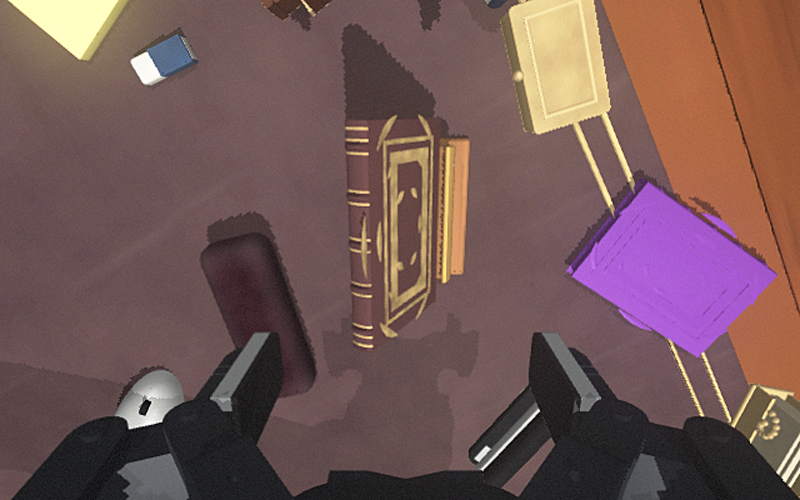

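```bash
python3 -m inch '[[-0.3,0,-4,0],[-0.3,0,-8,0],[-0.3,0,-11,0],[-0.3,0,-13,0],[-0.3,0,-14.2,0],[-0.3,0,-14.2,0],[-0.3,0,-14.2,0],[-0.3,0,-14.2,0]]' 8.5 25
python3 -m inch '[[0,0,0,0],[0,0,0,0],[0,0,0,0],[0.9,-0.5,0,0],[1.7,-1,0,0],[2.6,-1.5,0,0],[3.2,-1.85,0,0],[3.2,-1.85,0,0]]' 4.5 25
python3 - <<'E'
from h import *
W=shot('wrist'); save(W,'w4.png',s=1.25)
E
```

```text
time: 6.1
ee_pos: [0.4656, -0.3688, 0.0884]
tcp_rot: [179.9, 0.0, 60.3]
wrist_force: [-0.2, 0.3, 0.3]
opening: 0.0848
grasp_force: 0.0
time: 7.1
ee_pos: [0.4976, -0.3872, 0.0869]
tcp_rot: [-180.0, -0.0, 60.3]
wrist_force: [0.3, -0.2, 0.6]
opening: 0.045
grasp_force: 0.0
```

View pics/w4.png

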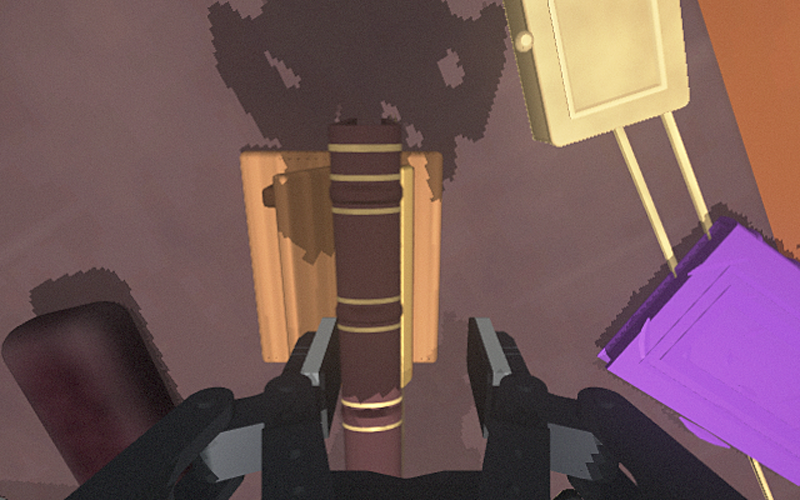

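```bash
python3 -m inch '[[-0.2,0.1,0,0],[-0.5,0.3,0,0],[-0.7,0.4,0,0],[-0.9,0.5,0,0],[-0.9,0.5,0,0],[-0.9,0.5,0,0],[-0.9,0.5,0.3,0],[-0.9,0.5,0.8,0]]' 0 40
python3 -m inch '[[0,0,2,0],[0,0,4,0],[-0.5,0,8,0],[-1,0,12,0],[-2,0,16,0],[-3,0,19,0],[-3,0,19,0],[-3,0,19,0]]'
python3 - <<'E'
from h import *
W=shot('wrist');S=shot('scene')
a=cv2.resize(W['img'][...,::-1],None,fx=.8,fy=.8)
p=proj(S,bot.get_obs()['ee_pos'])[0].astype(int);print(p)
x,y=np.clip(p[0]-55,0,530),np.clip(p[1]-40,0,290)
b=cv2.resize(S['img'][y:y+90,x:x+110,::-1],None,fx=2.6,fy=2.6,interpolation=cv2.INTER_CUBIC)
im=np.zeros((320,512+286,3),np.uint8);im[:,:512]=a;im[:234,512:]=b;cv2.imwrite('pics/c5.png',im)
E
```

```text
time: 8.15
ee_pos: [0.4876, -0.3816, 0.0946]
tcp_rot: [-179.9, -0.0, 60.3]
wrist_force: [-4.3, 2.4, -4.1]
opening: 0.0158
grasp_force: 38.8
time: 9.15
ee_pos: [0.4586, -0.3821, 0.2843]
tcp_rot: [-180.0, -0.0, 60.3]
wrist_force: [0.4, -0.6, -2.2]
opening: 0.0155
grasp_force: 39.4
[413 153]
```

View pics/c5.png

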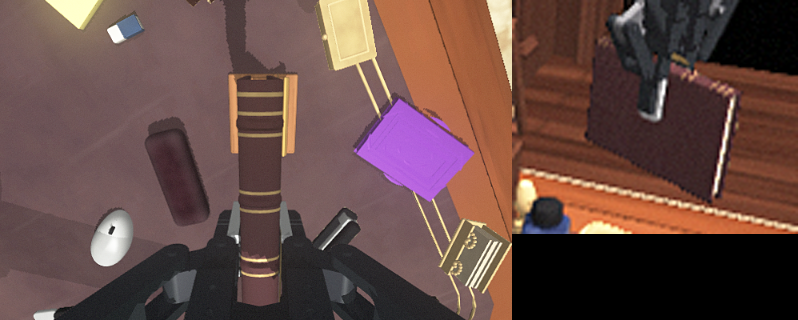

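Run:
```python
from h import *
o=bot.get_obs();e=o['ee_pos'];yaw=np.radians(60.3)
W=shot('wrist');S=shot('scene')
n=np.array([np.sin(yaw),-np.cos(yaw),0]);l=np.array([np.cos(yaw),np.sin(yaw),0])
for q in [(713,200),(722,98),(592,48),(587,135)]:
    c,d=ray(S,((q[0]-512)/2.6+358-.3,q[1]/2.6+113-.3)); P0=e-.0085*n
    X=c+d*(((P0-c)@n)/(d@n)); print(q,'l',(X-e)@l,'z',X[2]-e[2])
for zt in (.025,.035,.045):
  for q in [(237,82),(281,80)]:
    X=onz(W,(q[0]/.8,q[1]/.8),e[2]+zt); print(zt,'l',(X-e)@l,'n',(X-e)@n)
for k in('notebook_center',):
  for c in (W,S):
    for d in bot.landmark_of(k,c)[:2]:
      a,r=ray(c,d['point']);X=a+r*(((e-a)@n)/(r@n)); print(d['score'],'l',(X-e)@l,'z',X[2]-e[2])
```

```text
(713, 200) l -0.07903684625658655 z -0.05342669417674284
(722, 98) l -0.0698288963237718 z 0.034860193077009605
(592, 48) l 0.07595645155105647 z 0.031178983792321147
(587, 135) l 0.07112011605021633 z -0.05354418695605012
0.025 l 0.07555205538400378 n -0.008837604865205089
0.025 l 0.0762976395560642 n 0.008017136378772537
0.035 l 0.075918552087361 n -0.008040471866238219
0.035 l 0.07659657687382641 n 0.007287015976344475
0.045 l 0.07628504879071824 n -0.007243338867271301
0.045 l 0.07689551419158867 n 0.006556895573916377
0.92 l 0.0795765019556151 z 0.13528963524570192
0.62 l 0.0002926073156772127 z -0.0046781187704203475
```

```bash
python3 -m inch '[[-2,5,1.5,4],[-3,11,1.5,8],[-3,17,1.5,12],[-3,23,1.5,16],[-3,29,1.5,20],[-3,35,1.5,25],[-3,41,1.5,30],[-3,46,1.5,34.6]]' - 45
python3 -m inch '[[2,4,0,0],[5,8,0,0],[8,12,0,0],[12,16,0,0],[15,18,0,0],[17.8,19.5,0,0],[17.8,19.5,0,0],[17.8,19.5,0,0]]'
```

```text
time: 10.45
ee_pos: [0.4277, 0.0802, 0.3002]
tcp_rot: [180.0, -0.0, 95.1]
wrist_force: [0.8, -0.2, -1.1]
opening: 0.0154
grasp_force: 44.7
time: 11.45
ee_pos: [0.6059, 0.2729, 0.3]
tcp_rot: [-180.0, 0.0, 94.9]
wrist_force: [0.3, 0.1, -1.5]
opening: 0.0153
grasp_force: 44.8
```

```bash
python3 -m inch '[[0,0,-5,0],[0,0,-10,0],[0,0,-11,0],[0,0,-11,0],[0,0,-11,0],[0,0,-11,0],[0,0,-11,0],[0,0,-11,0]]'
python3 - <<'E'
from h import *
o=bot.get_obs();e=o['ee_pos'];print(e)
W=shot('wrist');save(W,'w6.png',s=1.25)
print(proj(W,[.6058,.2734,.067]))
r=np.radians(4.85);ex=np.array([np.cos(r),np.sin(r),0]);ey=np.array([-ex[1],ex[0],0]);c=np.array([.6058,.2734,.067])
for x in(-.015,.015):
  print(x,proj(W,[c+x*ex+.075*ey, c+x*ex+.02*ey])*1.25)
E
```

```text
time: 12.45
ee_pos: [0.6063, 0.2731, 0.1905]
tcp_rot: [180.0, -0.0, 94.9]
wrist_force: [0.4, 0.0, -1.1]
opening: 0.0149
grasp_force: 44.9
[0.60630854 0.27309745 0.19053311]
[[323.57244404 195.36607287]]
-0.015 [[378.3147074  118.81294678]
 [379.95872515 212.92137734]]
0.015 [[430.76094417 118.87346242]
 [429.006457   212.96663567]]
```

View pics/w6.png

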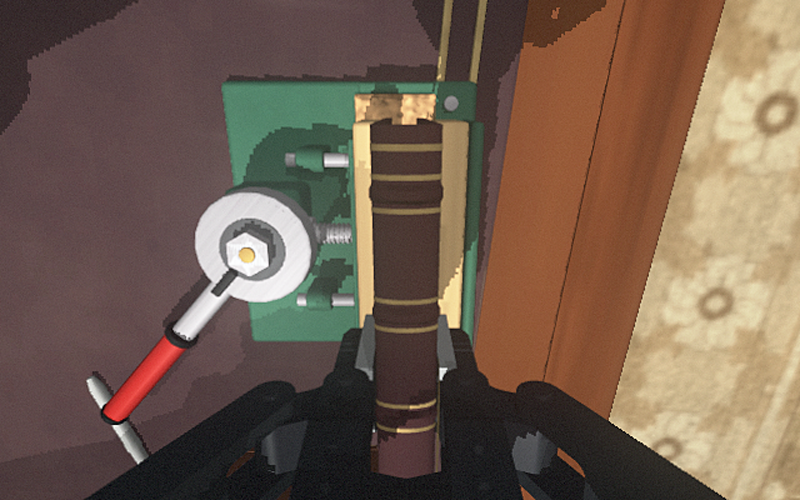

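```bash
python3 -m inch '[[0.1,0,-2,0],[0.1,0,-4,0],[0.1,0,-5.5,0],[0.1,0,-6.5,0],[0.1,0,-7.5,0],[0.1,0,-8.3,0],[0.1,0,-9,0],[0.1,0,-9.6,0]]'
python3 -m inch '[[0,0,-0.2,0],[0,0,-0.4,0],[0,0,-0.6,0],[0,0,-0.8,0],[0,0,-1,0],[0,0,-1,0],[0,0,-1,0],[0,0,-1,0]]'
```

```text
time: 13.5
ee_pos: [0.6072, 0.273, 0.094]
tcp_rot: [180.0, -0.0, 94.9]
wrist_force: [-0.4, 0.8, -1.8]
opening: 0.0155
grasp_force: 45.0
time: 14.5
ee_pos: [0.6072, 0.273, 0.0844]
tcp_rot: [180.0, -0.0, 94.9]
wrist_force: [-0.4, -0.3, -1.1]
opening: 0.0155
grasp_force: 45.0
```

```bash
python3 -m inch '[[0,0,-0.1,0],[0,0,-0.2,0],[0,0,-0.3,0],[0,0,-0.4,0],[0,0,-0.5,0],[0,0,-0.55,0],[0,0,-0.55,0],[0,0,-0.55,0]]'
```

```text
time: 15.5
ee_pos: [0.6072, 0.273, 0.0788]
tcp_rot: [180.0, -0.0, 94.9]
wrist_force: [0.7, -0.0, -1.5]
opening: 0.0154
grasp_force: 45.0
```

```bash
python3 -m inch '[[0,0,-0.1,0],[0,0,-0.1,0],[0,0,-0.1,0],[0,0,-0.1,0],[0,0,-0.1,0],[0,0,-0.1,0],[0,0,-0.1,0],[0,0,-0.1,0]]' 3.6 25
python3 - <<'E'
from h import *
S=shot('scene');T=shot('top')
for c in (S,T):
  for d in bot.landmark_of('notebook_center',c)[:3]: print(d['point'],d['score'],onz(c,d['point'],.065))
E
```

```text
time: 16.5
ee_pos: [0.6072, 0.273, 0.0778]
tcp_rot: [-180.0, -0.0, 94.9]
wrist_force: [-0.5, -1.3, -0.1]
opening: 0.0361
grasp_force: 0.0
[468.4, 227.2] 0.93 [ 0.55267451 -0.53032572  0.065     ]
[235.0, 157.3] 0.89 [0.64231791 0.28712651 0.065     ]
[200.7, 164.3] 0.79 [0.61939924 0.28101041 0.065     ]
[445.5, 166.6] 0.67 [ 0.6240608  -0.52106142  0.065     ]
```

```bash
python3 -m inch '[[0,0,1,0],[0,0,3,0],[0,0,6,0],[0,0,9,0],[0,0,11.3,0],[0,0,11.3,0],[0,0,11.3,0],[0,0,11.3,0]]'
python3 - <<'E'
from h import *
o=bot.get_obs();e=o['ee_pos'];print(e)
W=shot('wrist');S=shot('scene');save(W,'w7.png')
hsv=cv2.cvtColor(W['img'],cv2.COLOR_RGB2HSV).astype(int)
for r in(110,125,140,160,180,200,220,240,260):
    print(r,[tuple(W['img'][r,c].tolist()) for c in range(280,390,8)] if r in(125,180) else '', end=' ')
    g=W['img'][r].astype(int); m=(g[:,0]<110)&(g[:,0]>g[:,1]+12)&(g[:,1]<70); cs=np.where(m[270:400])[0]+270; print(cs.min() if len(cs) else None,cs.max() if len(cs) else None,len(cs))
r=np.radians(4.85);ex=np.array([np.cos(r),np.sin(r),0]);ey=np.array([-ex[1],ex[0],0]);c=np.array([.6068,.2735,0.])
for z in(.105,.115,.125):
  print(z,[proj(W,[c+x*ex+y*ey+[0,0,z] for y in(.077,0,)]).round(1).tolist() for x in(-.0085,.0085)])
for n in('notebook_center','press_slot'):
 for cc in(W,S): print(n,[(np.round(d['point'],1).tolist(),round(d['score'],2)) for d in bot.landmark_of(n,cc)[:3]])
E
```

```text
time: 17.7
ee_pos: [0.6068, 0.2728, 0.1894]
tcp_rot: [-179.9, 0.0, 94.9]
wrist_force: [-0.6, 0.3, -0.5]
opening: 0.0358
grasp_force: 0.0
[0.60677456 0.27284123 0.18941812]
110  321 392 32
125 [(83, 125, 99), (239, 213, 153), (245, 220, 158), (88, 78, 57), (107, 82, 62), (111, 92, 67), (109, 91, 67), (113, 92, 67), (114, 95, 68), (153, 127, 90), (239, 212, 149), (238, 206, 148), (68, 88, 70), (75, 104, 83)] 387 391 5
140  321 399 26
160  321 389 18
180 [(83, 91, 78), (238, 211, 152), (242, 217, 154), (144, 122, 87), (123, 97, 71), (97, 76, 58), (113, 80, 77), (108, 79, 70), (90, 66, 57), (149, 123, 85), (241, 216, 152), (242, 215, 154), (92, 129, 104), (78, 56, 53)] 344 394 8
200  306 386 7
220  306 381 2
240  322 343 10
260  306 333 5
0.105 [[[310.8, 92.1], [312.0, 211.8]], [[338.9, 92.1], [337.2, 211.9]]]
0.115 [[[310.1, 92.3], [311.5, 217.1]], [[339.5, 92.3], [337.8, 217.1]]]
0.125 [[[309.4, 92.5], [310.9, 222.8]], [[340.3, 92.5], [338.3, 222.8]]]
notebook_center [([332.2, 191.0], 0.82)]
notebook_center [([233.8, 159.6], 0.88), ([470.0, 227.5], 0.59)]
press_slot [([327.1, 182.7], 0.78)]
press_slot [([233.1, 173.7], 0.73)]
```

Run:
```python
import cv2,numpy as np
a=cv2.resize(cv2.imread('pics/w6.png'),(640,400),interpolation=cv2.INTER_AREA);b=cv2.imread('pics/w7.png')
def m(im):
    h=cv2.cvtColor(im,cv2.COLOR_BGR2HSV)
    for r in range(72,300,8):
        s=''
        for c in range(260,410,5):
            B,G,R=im[r-1:r+2,c-1:c+2].reshape(-1,3).mean(0)
            v=max(B,G,R)
            s+= 'C' if v>190 and R>B+30 else 'W' if v>170 else 'g' if G>R+8 else '.' if v<40 else 'r' if R>G+10 and G-B<6 else 'o' if R>G+8 and v>=95 else 'b' if R>B+8 else 's'
        print(r,s)
m(a);print();m(b)
print(a[150:152,300:352:8].tolist())
```

```text
72 gggggggggggggggggggggggggrrrrr
80 gggggCCWoooooCCCCCggssggsrrrrr
88 gggggCCWooooCCCCCCggsgggbrrrrr
96 gggggCooobboWCCrboooobbgbrrrrr
104 gggggCCCbbbbbrrbbrroooobggrrrr
112 gggggCCCbbrrrrrrbrroooobggrrro
120 gggggCCCoooooooooooWooobggrrro
128 WWWWgCCCbbrbrbrbrrrWooobgsrrro
136 gggggCCCbbbrrrrrrrrWooosgbrrro
144 gggggCCCbooooooooobWoooggbrroo
152 gggggCCobbbbrbrrrrrooooggbrroo
160 gggggCCCbbbbbbbbbbbooooggbrroo
168 gggggCCCoooooooooooooooggrrroo
176 gggggWCCrbrrrbrrrrbooooggrrooo
184 sssssoCCrbrrrbrbrbbooooggrrooo
192 ssWssbCCrbbrrbrrrbbooooggrrooo
200 gggggbCCrrbrrrrrbrbooooggrrooo
208 gggggbCCrbrrrbrrbbbooooggroooo
216 ggggggCCrrrbrrrrrrbooCbggroooo
224 sgggggCCbrbrrrrrrrooCCbggooooo
232 ggggggCCbrrrrrrrbboCCCbgbooooo
240 gsWWWgCCoooooooooooCCCggbooooo
248 ggggggCCrrrrrrbrrbbCCCggrooooo
256 ggggggCsbrrrrrrrrrbsCCggrooooo
264 ggggssssbooooooooobsbbggoooooo
272 gggsssssbrrrrrrrrrsssbbsoooooo
280 rrrsssssbrrrrrrrrrsssbbboooooo
288 rrs..sssbrrrrrrrrrbsssbbbooooo
296 rr....sssrrrrrrrrrbWsbbbbooooo

72 gggggggggggggggggggggggggrrrrr
80 gggggCCWoooooCoooogsssggsrrrrr
88 gggggCCoooooWoooo
[... 423 characters left out ...]
CWggbrooo
192 sWWWsWCCCooooooooooWCCoggbrooo
200 gggggoCCCooooooroooWCCoggbrooo
208 gggggbCCCoooooWooooCCCoggboooo
216 ggggsbCCCooooroooooCCCoggroooo
224 gsggggCCCooooorroooCCCbgbooooo
232 gsggggCCCoooorrrrooCCCbgbooooo
240 gsWWWgCCCooCorrrrooCCCggbooooo
248 ggggggCCCooCorrrrooCCCggoooooo
256 ggssbgCCCoCWobbbboWCCbbsbooooo
264 gsssbgCCCoooorrrroCCCbbssbbooo
272 ssssbgCCCobbbrrrrCCCC.bsssbbbo
280 ssssbboooorbbrrrrWCWobbbssbrro
288 sss.sbrrrrrroorborWrrbbbsssbrb
296 ss...rrrrrrrrrrrroCrrbbbbssbbb
[[[51, 55, 70], [46, 53, 70], [42, 48, 65], [47, 52, 70], [43, 50, 68], [44, 51, 68], [41, 51, 68]], [[51, 57, 71], [48, 54, 72], [48, 54, 71], [49, 55, 71], [47, 52, 70], [44, 50, 70], [39, 47, 65]]]
```

Run:
```python
from h import *
import pickle
W=shot('wrist')
for n in('press_spindle','wrench_grip'):
  for d in bot.landmark_of(n,W)[:2]: print(n,d['score'],onz(W,d['point'],.064))
# red handle segmentation
g=W['img'].astype(int);m=((g[...,0]>120)&(g[...,1]<60)&(g[...,2]<70)).astype(np.uint8)
m[:, 300:]=0
n,l,st,ce=cv2.connectedComponentsWithStats(m);k=1+np.argmax(st[1:,4]);print(st[k],ce[k])
(cx,cy),wh,an=cv2.minAreaRect(np.argwhere(l==k)[:,::-1].astype(np.float32));print(cx,cy,wh,an)
bx=cv2.boxPoints(((cx,cy),wh,an));P=[onz(W,p,.068) for p in bx];c=np.mean(P,0);print('handle',c,[np.linalg.norm(P[i]-P[i-1]) for i in range(4)])
s=np.array([.5134,.2628]);v=c[:2]-s;print(np.degrees(np.arctan2(v[1],v[0])),np.linalg.norm(v))
e=[P[i][:2]-P[i-1][:2] for i in range(4)];e=max(e,key=np.linalg.norm);print('edge dir',np.degrees(np.arctan2(e[1],e[0])))
V=pickle.load(open('w1.pkl','rb'));print('box',onz(V,(425/1.25,327/1.25),.13),onz(V,(412/1.25,348/1.25),.13))
```

```text
press_spindle 0.87 [0.51218414 0.2626048  0.064     ]
wrench_grip 0.97 [0.43480296 0.16209453 0.064     ]
[ 82 269  55  67 594] [106.74915825 302.54040404]
108.56385803222656 301.3333435058594 (10.719422340393066, 78.57847595214844) 38.072784423828125
handle [0.42921834 0.16142543 0.068     ] [np.float64(0.009253140083358511), np.float64(0.0813064302547795), np.float64(0.008627446610105427), np.float64(0.0819457387641217)]
-129.70631233764726 0.13177008720838218
edge dir -125.70976555407634
box [0.4517863  0.11438032 0.13      ] [0.43846555 0.08949912 0.13      ]
```

Run:
```python
from h import *
import pickle
T=shot('top');V=pickle.load(open('w1.pkl','rb'));U=pickle.load(open('w2.pkl','rb'))
for n,p in dict(fl=(337,274),fr=(438,272),bl=(331,222)).items(): print('T',n,onz(T,np.array(p)/1.25,.13))
for n,p in dict(fl=(427,327),bl=(560,318)).items(): print('V',n,onz(V,np.array(p)/1.25,.13))
for n,p in dict(fr=(492,176),fl2=(345,0)).items(): print('U',n,onz(U,np.array(p)/1.25,.13))
print(tri([(V,np.array((427,327))/1.25),(T,np.array((337,274))/1.25)]))
print('spin',tri([(T,(206.9,196.6)),(V,(385.5,140.2))]))
```

```text
T fl [0.44145396 0.03984857 0.13      ]
T fr [ 0.45068298 -0.20880821  0.13      ]
T bl [0.57025365 0.05818474 0.13      ]
V fl [0.45387234 0.11438998 0.13      ]
V bl [0.5912952  0.12546185 0.13      ]
U fr [ 0.4798014  -0.20428046  0.13      ]
U fl2 [ 0.43869798 -0.01414046  0.13      ]
(array([0.45199529, 0.05590213, 0.02028203]), [0.008379751085580166, 0.008379751085580086])
spin (array([0.51487386, 0.26088323, 0.05156295]), [0.0007744429028405264, 0.0007744429028406421])
```

```bash
python3 -m inch '[[-4,-3,0,-8],[-8,-6,0,-16],[-12,-8,0,-24],[-16,-10,0,-32],[-17.2,-11.1,0,-42.3],[-17.2,-11.1,0,-42.3],[-17.2,-11.1,0,-42.3],[-17.2,-11.1,0,-42.3]]' 4.5 25
python3 - <<'E'
from h import *
o=bot.get_obs();e=o['ee_pos'];print(e,o['tcp_rot'])
W=shot('wrist')
for n in('press_spindle','wrench_grip'):
  for d in bot.landmark_of(n,W)[:2]: print(n,d['score'],onz(W,d['point'],.064))
g=W['img'].astype(int)
R=rot(o)
y=R[:,1];l=np.array([np.cos(np.radians(o['tcp_rot'][2])),np.sin(np.radians(o['tcp_rot'][2])),0])
# red profile across handle, along tool y, at several points toward spindle
m=((g[...,0]>90)&(g[...,0]>2*g[...,1])&(g[...,0]>2*g[...,2]))
for s in(0,.01,.02,.03,.035):
    t=np.arange(-.03,.03,.001);p=proj(W,[np.array([e[0],e[1],.073])+s*l+k*y for k in t]).round().astype(int)
    ok=[k for k,(a,b) in zip(t,p) if 0<=a<640 and 0<=b<400 and m[b,a]]
    print(s,(ok[0],ok[-1]) if ok else None,p[30])
E
```

```text
time: 19.2
ee_pos: [0.4357, 0.1624, 0.1905]
tcp_rot: [-180.0, 0.0, 52.7]
wrist_force: [1.0, 0.3, 0.1]
opening: 0.045
grasp_force: 0.0
[0.43566238 0.16238015 0.1904989 ] [-1.79982152e+02  2.09824131e-02  5.26869603e+01]
press_spindle 0.65 [0.5127961 0.2644975 0.064    ]
wrench_grip 0.69 [0.43686579 0.16339043 0.064     ]
0 (np.float64(-0.00899999999999998), np.float64(0.007000000000000034)) [325 198]
0.01 (np.float64(-0.00899999999999998), np.float64(0.007000000000000034)) [325 185]
0.02 (np.float64(-0.00899999999999998), np.float64(0.007000000000000034)) [325 172]
0.03 (np.float64(-0.00899999999999998), np.float64(0.007000000000000034)) [325 159]
0.035 (np.float64(-0.00799999999999998), np.float64(0.007000000000000034)) [325 152]
```

```bash
python3 -m inch '[[0,0,-3,0],[0,0,-6,0],[0,0,-9,0],[0,0,-11,0],[0,0,-12,0],[0,0,-13,0],[0,0,-13,0],[0,0,-13,0]]' 4.5 25
python3 - <<'E'
import numpy as np
p0=np.radians(-127.3);r=12.7
for D in range(-60,61,4):
    p=p0+np.radians(D);print(D,np.round([r*(np.cos(p)-np.cos(p0)),r*(np.sin(p)-np.sin(p0))],2))
E
```

```text
time: 20.35
ee_pos: [0.4355, 0.1622, 0.0614]
tcp_rot: [180.0, -0.0, 52.6]
wrist_force: [-0.2, 0.2, 0.1]
opening: 0.0452
grasp_force: 0.0
-60 [-4.9  11.72]
-56 [-4.98 10.83]
-52 [-5.    9.95]
-48 [-4.96  9.06]
-44 [-4.86  8.18]
-40 [-4.69  7.31]
-36 [-4.47  6.45]
-32 [-4.18  5.61]
-28 [-3.84  4.8 ]
-24 [-3.44  4.  ]
-20 [-2.99  3.24]
-16 [-2.49  2.51]
-12 [-1.93  1.82]
-8 [-1.33  1.17]
-4 [-0.69  0.56]
0 [0. 0.]
4 [ 0.72 -0.51]
8 [ 1.48 -0.97]
12 [ 2.27 -1.38]
16 [ 3.08 -1.73]
20 [ 3.92 -2.02]
24 [ 4.77 -2.26]
28 [ 5.64 -2.43]
32 [ 6.52 -2.54]
36 [ 7.41 -2.59]
40 [ 8.29 -2.58]
44 [ 9.18 -2.51]
48 [10.05 -2.38]
52 [10.92 -2.18]
56 [11.77 -1.93]
60 [12.6  -1.61]
```

```bash
python3 -m inch '[[0,0,0,0],[0,0,0,0],[0.36,-0.26,0,2],[0.72,-0.51,0,4],[1.1,-0.74,0,6],[1.48,-0.97,0,8],[1.87,-1.18,0,10],[2.27,-1.38,0,12]]' 2.4 25
```

```text
time: 21.35
ee_pos: [0.4581, 0.1482, 0.061]
tcp_rot: [180.0, -0.0, 64.6]
wrist_force: [0.6, 0.1, 0.0]
opening: 0.0237
grasp_force: 0.0
```

```bash
python3 -m inch '[[0.4,-0.18,0,2],[0.81,-0.35,0,4],[1.23,-0.5,0,6],[1.65,-0.64,0,8],[2.07,-0.77,0,10],[2.5,-0.88,0,12],[2.5,-0.88,0,12],[2.5,-0.88,0,12]]'
```

```text
time: 22.35
ee_pos: [0.4828, 0.1394, 0.0608]
tcp_rot: [180.0, -0.0, 76.5]
wrist_force: [-0.7, 0.2, -0.1]
opening: 0.0237
grasp_force: 0.2
```

```bash
python3 -m inch '[[0.44,-0.09,0,2],[0.87,-0.17,0,4],[1.31,-0.23,0,6],[1.31,-0.23,0,6],[1.31,-0.23,0,6],[1.31,-0.23,0,6],[1.31,-0.23,0,6],[1.31,-0.23,0,6]]'
cat > wr.py <<'E'
from h import *
o=bot.get_obs();e=o['ee_pos'];W=shot('wrist')
l=np.array([np.cos(np.radians(o['tcp_rot'][2])),np.sin(np.radians(o['tcp_rot'][2])),0]);y=rot(o)[:,1]
g=W['img'].astype(int);m=((g[...,0]>90)&(g[...,0]>2*g[...,1])&(g[...,0]>2*g[...,2]))
L=[]
for s in np.arange(0.01,.045,.003):
    t=np.arange(-.04,.04,.0005);p=proj(W,[np.array([e[0],e[1],.073])+s*l+k*y for k in t]).round().astype(int)
    ok=[k for k,(a,b) in zip(t,p) if 0<=a<640 and 0<=b<400 and m[b,a]]
    if len(ok)>12: L.append((s,np.mean(ok)))
L=np.array(L);f=np.polyfit(L[:,0],L[:,1],1)
# tool y = l rotated -90deg
print('tcp',np.round(e,4),'yaw',o['tcp_rot'][2],'force',np.round(o['wrist_force'],1),'handle off(mm along tool y)',np.round(1000*f[1],1),'handle yaw',o['tcp_rot'][2]-np.degrees(np.arctan(f[0])))
for n in('press_spindle',):
  for d in bot.landmark_of(n,W)[:1]:
    X=onz(W,d['point'],.064); v=e-X; print(n,d['score'],X[:2], 'tcp dir',np.degrees(np.arctan2(v[1],v[0])),np.linalg.norm(v[:2]))
E
python3 wr.py
```

```text
time: 23.35
ee_pos: [0.4959, 0.1371, 0.0608]
tcp_rot: [-180.0, -0.0, 82.6]
wrist_force: [-1.1, 0.0, 1.7]
opening: 0.0239
grasp_force: 0.6
tcp [0.4959 0.1371 0.0608] yaw 82.55352530143522 force [-1.1  0.   1.7] handle off(mm along tool y) -3.4 handle yaw 80.72242025682894
```

```bash
python3 -m inch '[[-1.74,0.34,0,-8],[-3.2,0.84,0,-15],[-4.6,1.52,0,-22],[-5.9,2.36,0,-29],[-7.09,3.35,0,-36],[-8.16,4.48,0,-43],[-9.07,5.73,0,-50],[-9.92,7.29,0,-58]]'
python3 wr.py
```

```text
time: 24.45
ee_pos: [0.4044, 0.1969, 0.0614]
tcp_rot: [-179.5, -0.2, 25.6]
wrist_force: [6.7, -2.6, -0.3]
opening: 0.0241
grasp_force: 3.0
tcp [0.4044 0.1969 0.0614] yaw 25.621025609560128 force [ 6.7 -2.6 -0.3] handle off(mm along tool y) 2.7 handle yaw 33.130356683377464
```

```bash
python3 -m inch '[[0.85,-1.56,0,8],[1.91,-2.98,0,16],[3.32,-4.38,0,25],[4.94,-5.55,0,34],[6.72,-6.45,0,43],[8.4,-7,0,51],[10.14,-7.32,0,59],[11.69,-7.4,0,66]]'
python3 wr.py
python3 - <<'E'
from h import *
S=shot('scene');T=shot('top')
for c in(S,T):
  for n in('press_slot','press_spindle','notebook_center'): print(n,[(np.round(d['point'],1).tolist(),round(d['score'],2)) for d in bot.landmark_of(n,c)[:2]])
E
```

```text
time: 25.55
ee_pos: [0.5094, 0.1238, 0.0597]
tcp_rot: [-177.9, -0.3, 91.9]
wrist_force: [-103.2, 21.4, 54.7]
opening: 0.0242
grasp_force: 53.5
tcp [0.5094 0.1238 0.0597] yaw 91.93900357625938 force [-103.2   21.4   54.7] handle off(mm along tool y) -4.2 handle yaw 87.05932555457544
press_slot [([234.5, 171.7], 0.65), ([289.1, 235.7], 0.37)]
press_spindle [([220.1, 171.8], 0.95)]
notebook_center [([236.2, 163.2], 0.87), ([467.3, 225.9], 0.68)]
press_slot []
press_spindle [([270.4, 241.9], 0.52)]
notebook_center [([446.4, 164.6], 0.61), ([394.7, 208.6], 0.41)]
```

```bash
python3 -m inch '[[-1.77,0.11,0,-8],[-3.72,0.51,0,-17],[-5.58,1.22,0,-26],[-7.31,2.21,0,-35],[-8.86,3.46,0,-44],[-10.07,4.76,0,-52],[-10.96,6.03,0,-59],[-11.6,7.2,0,-65]]'
python3 wr.py
```

```text
time: 27.05
ee_pos: [0.4038, 0.1935, 0.0606]
tcp_rot: [-179.5, 0.1, 26.4]
wrist_force: [-0.8, -8.2, 0.0]
opening: 0.0241
grasp_force: 3.5
tcp [0.4038 0.1935 0.0606] yaw 26.37886851843015 force [-0.8 -8.2  0. ] handle off(mm along tool y) 2.3 handle yaw 33.88819959224748
press_spindle 0.48 [0.40737203 0.1947859 ] tcp dir -160.02098961516046 0.003796815438422995
```

```bash
python3 -m inch '[[0,0,0,0],[0,0,0,0],[0,0,0,0],[0,0,0,0],[0,0,0,0],[0,0,0,0],[0,0,0,0],[0,0,0,0]]'
python3 wr.py
```

```text
time: 28.15
ee_pos: [0.4041, 0.1935, 0.0606]
tcp_rot: [-179.5, 0.1, 26.6]
wrist_force: [0.1, -5.7, 0.5]
opening: 0.0241
grasp_force: 2.4
tcp [0.4041 0.1935 0.0606] yaw 26.646730547311115 force [ 0.1 -5.7  0.5] handle off(mm along tool y) 2.5 handle yaw 34.19872197873422
```

```bash
python3 -m inch '[[1.14,-1.17,0,9],[2.37,-2.45,0,18],[3.59,-3.41,0,27],[4.91,-4.22,0,35],[6.32,-4.87,0,42],[7.58,-5.28,0,48],[8.67,-5.52,0,53],[9.1,-5.59,0,55]]'
python3 wr.py
```

```text
time: 29.25
ee_pos: [0.4959, 0.1384, 0.0607]
tcp_rot: [-179.4, -0.0, 81.8]
wrist_force: [0.2, 0.2, 0.1]
opening: 0.0241
grasp_force: 0.0
tcp [0.4959 0.1384 0.0607] yaw 81.7686621188639 force [0.2 0.2 0.1] handle off(mm along tool y) -0.6 handle yaw 82.11590501594966
press_spindle 0.37 [0.41670023 0.10188199] tcp dir 24.73381020372786 0.08716440359400304
```

```bash
python3 -m inch '[[-1.3,0.26,0,-6],[-2.78,0.72,0,-13],[-4.19,1.37,0,-20],[-5.51,2.18,0,-27],[-6.73,3.14,0,-34],[-7.81,4.25,0,-41],[-8.76,5.48,0,-48],[-9.34,6.42,0,-53]]'
python3 wr.py
```

```text
time: 30.35
ee_pos: [0.403, 0.2018, 0.0611]
tcp_rot: [-179.6, -0.1, 28.4]
wrist_force: [10.8, -10.5, -1.3]
opening: 0.024
grasp_force: 7.5
tcp [0.403  0.2018 0.0611] yaw 28.351672673967755 force [ 10.8 -10.5  -1.3] handle off(mm along tool y) 3.2 handle yaw 31.473803136083465
```

```bash
python3 -m inch '[[0.58,-0.94,0,5],[1.53,-2.17,0,12],[2.61,-3.28,0,19],[3.83,-4.24,0,26],[5.15,-5.05,0,33],[6.56,-5.7,0,40],[8.04,-6.16,0,47],[9.34,-6.42,0,53]]'
python3 wr.py
python3 -m inch '[[-1.3,0.26,0,-6],[-2.78,0.72,0,-13],[-4.19,1.37,0,-20],[-4.57,1.6,0,-22],[-4.95,1.83,0,-24],[-5.32,2.06,0,-26],[-5.68,2.3,0,-28],[-6.03,2.56,0,-30]]'
python3 wr.py
```

```text
time: 31.45
ee_pos: [0.4949, 0.1385, 0.0607]
tcp_rot: [-179.3, -0.0, 81.8]
wrist_force: [-3.8, 3.1, 2.8]
opening: 0.0239
grasp_force: 2.2
tcp [0.4949 0.1385 0.0607] yaw 81.81742588925228 force [-3.8  3.1  2.8] handle off(mm along tool y) -3.2 handle yaw 80.25520097240988
time: 32.55
ee_pos: [0.4356, 0.1638, 0.061]
tcp_rot: [-179.5, -0.1, 51.4]
wrist_force: [2.8, -0.6, -0.9]
opening: 0.0238
grasp_force: 1.9
tcp [0.4356 0.1638 0.061 ] yaw 51.35074728845985 force [ 2.8 -0.6 -0.9] handle off(mm along tool y) 3.2 handle yaw 54.09768063762906
```

```bash
python3 -m inch '[[-1,0.87,0,-6],[-1.91,1.85,0,-12],[-2.45,2.54,0,-16],[-2.71,2.91,0,-18],[-2.83,3.1,0,-19],[-2.95,3.28,0,-20],[-3.07,3.47,0,-21],[-3.19,3.66,0,-22]]'
python3 wr.py
```

```text
time: 33.65
ee_pos: [0.4039, 0.2, 0.0611]
tcp_rot: [-179.5, -0.1, 29.5]
wrist_force: [9.0, -7.1, -0.8]
opening: 0.0244
grasp_force: 5.2
tcp [0.4039 0.2    0.0611] yaw 29.50949258414132 force [ 9.  -7.1 -0.8] handle off(mm along tool y) 3.1 handle yaw 31.96765056160412
```

```bash
python3 -m inch '[[0.48,-0.77,0,4],[1.43,-2,0,11],[2.51,-3.11,0,18],[3.73,-4.07,0,25],[5.05,-4.88,0,32],[6.46,-5.53,0,39],[7.94,-5.99,0,46],[9.24,-6.25,0,52]]'
python3 -m inch '[[-1.3,0.26,0,-6],[-2.78,0.72,0,-13],[-4.19,1.37,0,-20],[-4.57,1.6,0,-22],[-4.95,1.83,0,-24],[-5.32,2.06,0,-26],[-5.68,2.3,0,-28],[-6.03,2.56,0,-30]]'
python3 wr.py
```

```text
time: 34.75
ee_pos: [0.4948, 0.1382, 0.0607]
tcp_rot: [-179.3, -0.0, 81.8]
wrist_force: [-3.6, 2.9, 2.5]
opening: 0.024
grasp_force: 2.1
time: 35.75
ee_pos: [0.4358, 0.1634, 0.0609]
tcp_rot: [-179.5, -0.0, 51.5]
wrist_force: [3.6, -1.0, -0.9]
opening: 0.0236
grasp_force: 1.9
tcp [0.4358 0.1634 0.0609] yaw 51.46829704380706 force [ 3.6 -1.  -0.9] handle off(mm along tool y) 3.2 handle yaw 54.33070226991881
```

```bash
python3 -m inch '[[-0.35,0.27,0,-2],[-0.69,0.57,0,-4],[-1,0.87,0,-6],[-1.31,1.18,0,-8],[-1.61,1.5,0,-10],[-1.91,1.85,0,-12],[-1.91,1.85,0,-12],[-1.91,1.85,0,-12]]'
python3 -m inch '[[-0.25,0.33,0,-2],[-0.54,0.69,0,-4],[-0.8,1.06,0,-6],[-1.04,1.43,0,-8],[-1.16,1.62,0,-9],[-1.16,1.62,0,-9],[-1.16,1.62,0,-9],[-1.16,1.62,0,-9]]'
python3 wr.py
```

```text
time: 36.85
ee_pos: [0.4174, 0.181, 0.0609]
tcp_rot: [-179.6, -0.0, 39.6]
wrist_force: [10.6, -10.2, -3.8]
opening: 0.0242
grasp_force: 7.5
time: 37.85
ee_pos: [0.4051, 0.1977, 0.061]
tcp_rot: [-179.5, -0.0, 30.6]
wrist_force: [6.3, -6.7, -0.4]
opening: 0.0241
grasp_force: 4.4
tcp [0.4051 0.1977 0.061 ] yaw 30.618974801382397 force [ 6.3 -6.7 -0.4] handle off(mm along tool y) 3.2 handle yaw 33.5391072989742
```

```bash
python3 -m inch '[[0.16,-0.28,0,0],[0.16,-0.28,0,0],[0.16,-0.28,0,0],[0.16,-0.28,2,0],[0.16,-0.28,6,0],[0.16,-0.28,11,0],[0.16,-0.28,16,0],[0.16,-0.28,16,0]]' 4.5
python3 -m inch '[[3,1,0,8],[6,2,0,16],[9,3,0,24],[12,4,0,32],[14,4.5,0,40],[14,4.5,0,48],[14,4.5,0,56],[14,4.5,0,64]]'
cat > m.py <<'E'
from h import *
o=bot.get_obs();e=o['ee_pos'];print(e,o['tcp_rot'],o['time'],o['wrist_force'])
W=shot('wrist');S=shot('scene')
r=np.radians(4.85);ex=np.array([np.cos(r),np.sin(r),0]);ey=np.array([-ex[1],ex[0],0]);O=np.array([.6013,.2737,0])
g=W['img'].astype(int)
x=np.arange(-.045,.05,.0025);print('x(mm)',x[0]*1e3,'step2.5')
for z in(.067,.115):
  for y in(-.06,-.03,0,.03,.06,.07,.08):
    p=proj(W,[O+k*ex+y*ey+[0,0,z] for k in x]).round().astype(int)
    s=''
    for a,b in p:
        if not(1<=a<639 and 1<=b<399): s+=' ';continue
        R,G,B=g[b-1:b+2,a-1:a+2].reshape(-1,3).mean(0);v=max(R,G,B)
        s+='C' if v>180 and R>B+30 else 'g' if G>R+8 else '.' if v<45 else 'r' if R>G+10 and G-B<8 else 'o'
    print(z,y,s)
for n in('notebook_center','press_slot'):
 for c in(W,S): print(n,[(np.round(d['point'],1).tolist(),round(d['score'],2)) for d in bot.landmark_of(n,c)[:2]])
E
python3 m.py
```

```text
time: 38.95
ee_pos: [0.407, 0.1966, 0.2247]
tcp_rot: [-179.4, -0.3, 30.7]
wrist_force: [0.7, 0.2, -0.2]
opening: 0.0453
grasp_force: 0.0
time: 39.95
ee_pos: [0.5456, 0.2408, 0.2195]
tcp_rot: [-179.3, 0.0, 94.9]
wrist_force: [-0.7, -0.2, -0.6]
opening: 0.0451
grasp_force: 0.0
[0.54560807 0.24084622 0.21951908] [-1.79251477e+02  2.82808669e-02  9.49141283e+01] 39.95 [-0.65876976 -0.23645867 -0.59124187]
x(mm) -45.0 step2.5
0.067 -0.06 gggggCCCCCCogoCCCCCorrrorrrrrrroCCCogg
0.067 -0.03 gggggooooooggoCCCCCorooorrrrrrroCCCggg
0.067 0 oooooooooooogoCCCCCCoooorrrrrrroCCoggg
0.067 0.03 ggggoCCCCCoggoCCCCCoooooooroooooCCoggg
0.067 0.06 ggggoooooogggCCCCCCoooooooooooooCCCggg
0.067 0.07 ggggoCCCCCCooCCCCCCooooooooooooCCCoggg
0.067 0.08 ggggoCCCCCCCCooooooooooorrrrrrrorrrrrr
0.115 -0.06 rrrrrrrrrrrrroCorrrooooooorroooooooooo
0.115 -0.03 gggCCCCCoggCCCCoooooorroooCCoggooooooo
0.115 0 gggCCCCoogoCCCCCroooorrroooCoggooooooo
0.115 0.03 gggCCCCoogoCCCCooooorrrrooCCoggooooooo
0.115 0.06 gggoooooogCCCCCoooorrrrrroCCoggroooooo
0.115 0.07 gggCCCCCCoooooorroorrrrrrooooogroooooo
0.115 0.08 ggggggggggggggggogggggggggrrrrrrrooooo
notebook_center [([411.7, 149.2], 0.95)]
notebook_center [([471.0, 227.3], 0.65), ([233.1, 158.5], 0.6)]
press_slot [([198.0, 393.3], 0.73)]
press_slot [([234.8, 170.3], 0.67)]
```

Run:
```python
from h import *
import pickle
r=np.radians(4.85);ex=np.array([np.cos(r),np.sin(r),0]);ey=np.array([-ex[1],ex[0],0]);O=np.array([.6013,.2737,.067])
x=np.arange(-.035,.014,.0003)
for nm,W in(('w1',pickle.load(open('w1.pkl','rb'))),('now',shot('wrist'))):
  g=cv2.cvtColor(W['img'],cv2.COLOR_RGB2GRAY).astype(np.float32)
  E=[];F=[]
  for y in(-.05,-.04,-.025,-.01,.01,.03,.045,.06):
    p=proj(W,[O+k*ex+y*ey for k in x]).astype(np.float32)
    v=cv2.remap(g,p[:,0].reshape(1,-1),p[:,1].reshape(1,-1),cv2.INTER_LINEAR)[0];v=np.convolve(v,np.ones(5)/5,'same');d=np.gradient(v);d[:6]=d[-6:]=0
    E.append(x[d.argmin()]*1e3);F.append(x[d.argmax()]*1e3)
  print(nm,'inner',np.round(E,1),'outer',np.round(F,1))
```

```text
w1 inner [  1.9   1.6   1.3 -11.6   1.3   1.9   1.3   1. ] outer [-25.4 -25.7 -25.7 -26.  -26.3 -25.7 -25.7 -26. ]
now inner [3.1 3.1 2.8 2.8 3.1 2.8 3.1 2.8] outer [-11.9 -11.9 -11.9 -11.9 -11.9 -11.9 -11.9 -11.9]
```

```bash
python3 -c "
from workcell import bot
print(bot.job_done())"
```

```text
the job is handed in; nothing more can be done
None
```

The notebook stands spine up in the press slot and the jaw has travelled about 13.9 mm, where about 14 mm means gripped. I measured the jaw travel from the pictures; there was no direct reading of the clamping force. The wrench is released and the job is handed in at about 40 s. One return stroke ran into the wrench stop and the wrist force read about 119 N, just under the 120 N limit.

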